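Reset the interlock behind its push-latch cover

ROBOT

A 6-joint arm with a two-finger parallel gripper is mounted at the origin on a cart in front of the work surface, level with it; the furniture and walls round the work are solid. World frame = base frame: x ahead of the robot, y to its left, z up, the work surface at z = 0. Lengths are in m, angles in rad, forces in N, time in s.
With the tool pointing down it reaches from about 0.275 to 0.75 m from the base axis. Payload 10.2 kg.
Tool frame: the origin (TCP) lies midway between the tips of the shut fingers; the grasp point (between the pads) lies 19 mm behind it; z points along the fingers, y is the line along which they close (so a half turn about z gives the same grasp; the last joint's range is limited). The gripper opens to 88 mm and grips with 3 to 60 N. Pads are 18 mm wide; open, the fingers measure 123 mm over their backs; the gripper's body (75 mm by 187 mm) begins 45 mm behind the grasp point.
Start: joints at [-1.519, 0.313, 1.498, -0, 1.331, -0.223], TCP at [0.142, -0.505, 0.239] pointing down, gripper open.
Joint ranges: [-2.94, 2.94], [-0.97, 2.17], [0.19, 2.56], [-1.23, 4.37], [0.02, 3.11], [-2.88, 2.88]. Speed limits (rad/s): [2.39, 2.39, 3.01, 3.14, 3.14, 3.14].

INTERFACE

Orientations are given as [roll, pitch, yaw] about the fixed x, y, z axes, in that order (R = Rz(yaw) Ry(pitch) Rx(roll)).
In Python, from cell import ctrl, vision, models gives the robot as it stands.
- The arm moves only by the tool jog_arm, never from a script. Its arguments are lists of equal length, an entry for each row: "delta_pos": the shift along the tool's x, y, z in cm, a list of three; "dr": the turn, a rotation vector about the tool's x, y, z in rad, a list of three; "grip": the closure in counts, from 0 (fully open) to 255 (shut). A call has 1 to 12 rows; each row is the pose to reach, as a shift and turn from the pose commanded when the call began, along the tool's axes at that moment; what a row does not reach only later rows make up. A row lasts 1/10 s, in which the tool goes at most 50 mm and 8.59 degrees, less where a joint would pass 70% of its speed; a pose out of reach is approached as far as the arm can. A call with a gripper value outside its range is refused whole. The fingers move at their own pace and stop on an object; "squeeze" is the grip in N (left out, the last holds). Time passes only in rows, so rows that repeat a pose let the fingers close. It gives the time, the measured TCP pose, the force, the opening and the grip force at its end, in the units of the state.
- ctrl.get_state(): the state, without advancing time (a new reading comes with each control period).
- vision.camera(name): name is "scene" or "top" or "wrist"; returns the picture (420x560x3 uint8, blue, green, red); there is no depth.
- vision.camera_params(name): a dict with "intrinsics" (3x3 intrinsics, pixels), "R" (3x3) and "t" (3): a world point X has camera coordinates R X + t. Camera axes: x right, y down, z forward; pixel columns grow to the right and rows downward; lengths in m; the calibration is good to about 2 mm. A picture is of the moment at which its call begins: read the wrist's pose just before it. camera_params takes no time and is no camera call; for the wrist camera it gives the pose at the moment of the call.
- ctrl.job_done(): hands the job in; it is judged then, once.
Trained networks look in the newest picture that a camera, given by its name, has taken for a name from the list of things; names that differ only in an ending like _2 or _b are one class to them, and where a whole thing is asked for, a point or a joint stands for the part that bears it (a point fixed in the world has none). Each returns a list of dicts, best first, with "p" (0 to 1); they miss things now and then, are a little off and sometimes report something else, mostly with a low value. They report only what shows in the picture. A call takes as long as a camera call.
- models.recognise(camera, target): "location" ([row, column] in pixels, amid what is visible of it).
- models.spot_point(camera, target): "location" ([row, column] in pixels: a listed point, or the origin of a listed thing).
The state is a dict: "time_s": time; "joints": joint angles; "qvel": joint speeds; "effort": joint torques, N m; "eef_pos": TCP position; "ee_rot": TCP orientation; "force": force on the tool from outside, world axes, zero at the start; "ft_torque": the same for the moment, N m; "gripper_width": opening from 0.0 (shut) to 1.0 (fully open); "grasp_force": force on a finger pad.
Only numpy, scipy, OpenCV 4.12 (cv2) and the standard library are available. Lean on these libraries where they do the work, as an engineer would, in place of code of your own. Each camera call takes 0.05 s, during which the arm holds its last target. There are 200 camera calls.

TASK

Reset the interlock: on the larger of the two grey boxes, press the white push-latch cover near its front edge and let it pop open, press the round button inside fully down, then push the cover over and press it down until it latches shut again. Do not press on the smaller box, and leave the loose things on the table where they are; this is all pushing, nothing is gripped or lifted.

Things in the scene. Friction and masses are not known exactly. Their poses are not given: they have to be found in the camera images.
- interlock_box: Larger grey box, bolted down: 104 x 104 mm, rim 85 mm high, 8 mm walls, white cover on top. Origin at the centre of its underside, z up. The cover's hinge lies along the box's y axis at its +x side (away from the robot), its free edge at the -x side. Under the cover an 88 x 88 mm recess, floor 58 mm above the table, holds only the button.
- guard_cover (a joint): Angle of the larger box's cover, rad: 0 to 0.06 shut and latched (start), about 1.75 open (10 degrees past upright). A spring always pushes it open, 2 N at the press point. Shut: press to the stop at -0.14 (9 mm down; 5 to 8 N), stay half a second, rise: it swings open and stays. Open: push it over and down to the same stop, stay, rise: it stays shut. Each press to the stop toggles it.
- guard_cover_press (a point): Where to press the larger box's cover, on its outer (top) face, marked by a flat grey disc: on the centre line, 64 mm from the hinge axis, 18 mm from the free edge. Moves with the cover; z is the face's outward normal. The cover: a flat plate 82 mm from hinge to free edge, 85 mm wide, 6 mm thick, with 8 mm lips underneath; shut, its top is 94 mm above the table.
- guard_cover_hinge (a point): Middle of the hinge axis of the larger box's cover, at mid-thickness of the plate: 91 mm above the table, 40 mm behind (+x of) the box's centre. Axes as the box's. Fixed. The open cover stands up to 175 mm above the table.
- reset_button (a joint): Travel of the button in m: 0 up, 0.006 fully down. A spring returns it; fully down takes 5 N.
- reset_button_top (a point): Centre of the top of the round button in the larger box, 28 mm across in a 44 mm black housing: 80 mm above the table (5 mm below the rim), on the box's centre line, 52 mm from the hinge axis towards the free edge. It moves straight down with the button.
- small_box: The smaller grey box, not to be touched: 76 x 66 mm, 65 mm high, 74 mm with its white cover, built the same way; bolted down. Origin at the centre of its underside.
- eyepiece: Loose black eyepiece tube standing between the two boxes, 33 mm in diameter, 47 mm high; origin at the centre of its underside. Leave it alone.
- lens_tube: Loose black lens tube lying on its side, 32 x 36 x 32 mm; origin at the centre of its underside. Leave it alone.
- driver: Loose small screwdriver lying flat in front of the boxes, 12 x 115 x 12 mm; origin at the centre of its underside. Leave it alone.
- gel_box: Loose flat box to the right, 53 x 53 x 18 mm; origin at the centre of its underside. Leave it alone.

How it is judged:
By the outcome, as a careful person would: the job done as asked, in the order asked, and still so for the second after the job is handed in, with the robot touching nothing.
It also fails if it takes over 54 s, if anything falls off the work surface, if the arm or the gripper's body presses on something with over 40 N, if the wrist force passes 120 N, or if a joint passes its speed limit or range.

## Working session

There is one attempt and no reset: what is moved stays moved. The work goes in short steps, Python scripts to look and compute and a tool call to move; the robot and the scene stay as the last step left them, time stands still between calls to the robot, and variables do not carry over. Pictures are saved under pics/ and viewed, at most 10 in all, crops included, and the job is handed in when it is done.

Besides the shell and the picture viewer there is one more tool, called after "Call:" in YAML: its name, and indented under it one key for each argument. jog_arm: Moves the arm, as the interface text tells. Its arguments: {"type":"object","properties":{"delta_pos":{"type":"array","items":{"type":"array","items":{"type":"number"}}},"dr":{"type":"array","items":{"type":"array","items":{"type":"number"}}},"grip":{"type":"array","items":{"type":"number"}},"squeeze":{"type":"number"}},"required":["delta_pos","dr","grip"]}

```bash
mkdir -p pics
cat > h.py <<'E'
from cell import ctrl, vision, models
import numpy as np, cv2
def ray(cam,rc):
    P=vision.camera_params(cam);K=np.array(P["intrinsics"]);R=np.array(P["R"]);t=np.array(P["t"])
    d=R.T@np.linalg.solve(K,[rc[1],rc[0],1.]);return -R.T@t,d
def onz(cam,rc,z):
    c,d=ray(cam,rc);return (c+d*(z-c[2])/d[2])
def proj(cam,X):
    P=vision.camera_params(cam);x=np.array(P["intrinsics"])@(np.array(P["R"])@X+np.array(P["t"]));return x[:2]/x[2]
E
python3 - <<'E'
from h import *
ims=[]
for c in("top","scene"):
    im=vision.camera(c);ims.append(im)
    cv2.imwrite(f"pics/{c}0.png",im)
    for n,z in(("guard_cover_press",.094),("guard_cover_hinge",.091),("interlock_box",0),("small_box",0),("eyepiece",0),("lens_tube",0),("driver",0),("gel_box",0)):
        for r in models.spot_point(c,n)[:2]: print(c,n,np.round(r["location"],1),round(r["p"],2),onz(c,r["location"],z).round(4))
s=ctrl.get_state();print(s["time_s"],s["eef_pos"],s["ee_rot"],s["force"])
E
```

```text
top guard_cover_press [207.5 158.3] 0.88 [0.4722 0.2811 0.094 ]
top guard_cover_hinge [218.6 220.3] 0.73 [0.4421 0.12   0.091 ]
top guard_cover_hinge [184.9 162.3] 0.68 [0.5317 0.272  0.091 ]
top interlock_box [198.8 167.1] 0.87 [0.5036 0.2794 0.    ]
top interlock_box [205.2 155.6] 0.29 [0.4858 0.3115 0.    ]
top small_box [189.8 267.1] 0.78 [ 0.5265 -0.001   0.    ]
top eyepiece [217.2 218.6] 0.6 [0.4507 0.1349 0.    ]
top lens_tube [201.4 333.9] 0.43 [ 0.4923 -0.1874  0.    ]
top driver [250.6 165.4] 0.42 [0.359  0.2829 0.    ]
top gel_box [200.8 385.6] 0.6 [ 0.4927 -0.3316  0.    ]
top gel_box [191.6 268.9] 0.33 [ 0.5214 -0.006   0.    ]
scene guard_cover_press [307.9 162. ] 0.8 [0.4716 0.2825 0.094 ]
scene guard_cover_hinge [286.2 144.1] 0.61 [0.5369 0.2684 0.091 ]
scene interlock_box [328.  165.6] 0.85 [0.4925 0.2783 0.    ]
scene eyepiece [288.3 231.9] 0.87 [ 0.449   0.1281 -0.    ]
scene eyepiece [238.5 243.3] 0.74 [ 0.5215  0.0021 -0.    ]
scene lens_tube [199.4 302.4] 0.47 [ 0.4849 -0.1959  0.    ]
scene driver [365.2 213. ] 0.7 [0.3643 0.28   0.    ]
scene gel_box [173.2 327. ] 0.71 [ 0.4902 -0.327   0.    ]
0.9 [ 0.14244766 -0.50531928  0.23873488] [3.14154835e+00 2.53302890e-07 2.74813537e-01] [-0.39372104  0.01149983  0.03411921]
```

View pics/top0.png

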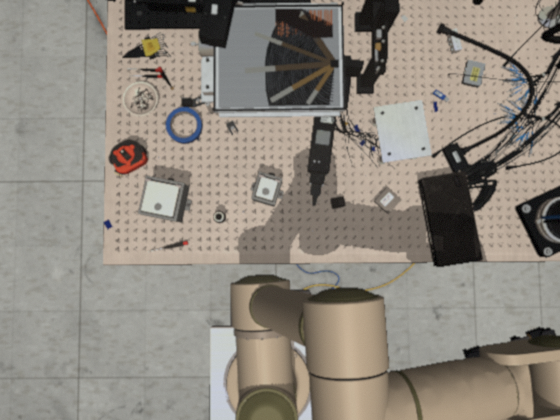

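View pics/scene0.png

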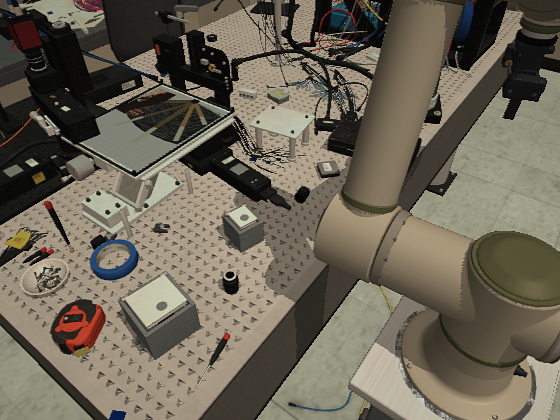

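The top and scene views agree. The large box is at about (0.50, 0.279), with the press disc at (0.472, 0.282) and a yaw of about -0.17. The driver lies in front of it and the eyepiece is to its right. Next I'll move near the box for a wrist-camera look.

```bash
cat >> h.py <<'E'
from scipy.spatial.transform import Rotation as Ro
def tool(targets,yaw,pitch=0,base=None):
    s=ctrl.get_state();p=np.array(s["eef_pos"]);R=Ro.from_euler("xyz",s["ee_rot"])
    if base is not None: p,R=np.array(base[0]),Ro.from_euler("xyz",base[1])
    for X in targets: print(((R.inv().apply(np.array(X)-p))*100).round(2),(R.inv()*Ro.from_euler("xyz",[np.pi,pitch,yaw])).as_rotvec().round(3))
E
python3 - <<'E'
from h import *
tool([(.40,-.15,.26),(.43,.05,.27),(.42,.29,.28)],-.17)
P=vision.camera_params("wrist");s=ctrl.get_state()
R=Ro.from_euler("xyz",s["ee_rot"]);c=-np.array(P["R"]).T@np.array(P["t"])
print("cam in tool",R.inv().apply(c-s["eef_pos"]), "view axis in tool",R.inv().apply(np.array(P["R"])[2]))
E
```

```text
[ 34.43 -27.21  -2.13] [ 0.    -0.     0.445]
[ 42.75 -45.64  -3.13] [ 0.    -0.     0.445]
[ 48.3  -69.02  -4.13] [ 0.    -0.     0.445]
cam in tool [ 8.51319971e-02  1.04372777e-04 -1.46221468e-01] view axis in tool [-3.25768945e-01 -3.04387666e-04  9.45449365e-01]
```

Run:
```python
from h import *
tool([(.40,-.10,.27)],2.97)
```

```text
[ 35.79 -32.02  -3.13] [ 0.     0.    -2.695]
```

Call:
jog_arm:
  delta_pos:
    - [35.8,-32,-3.1]
    - [35.8,-32,-3.1]
    - [35.8,-32,-3.1]
    - [35.8,-32,-3.1]
    - [35.8,-32,-3.1]
    - [35.8,-32,-3.1]
    - [35.8,-32,-3.1]
    - [35.8,-32,-3.1]
    - [35.8,-32,-3.1]
    - [35.8,-32,-3.1]
    - [35.8,-32,-3.1]
    - [35.8,-32,-3.1]
  dr:
    - [0,0,-1.5]
    - [0,0,-1.5]
    - [0,0,-1.5]
    - [0,0,-1.5]
    - [0,0,-1.5]
    - [0,0,-1.5]
    - [0,0,-1.5]
    - [0,0,-1.5]
    - [0,0,-1.5]
    - [0,0,-1.5]
    - [0,0,-1.5]
    - [0,0,-1.5]
  grip: [255,255,255,255,255,255,255,255,255,255,255,255]

```text
time_s: 2.1
eef_pos: [0.4001, -0.1001, 0.2697]
ee_rot: [-3.141, 0.0, 1.774]
force: [0.1, 0.0, 0.9]
gripper_width: 0.006
grasp_force: 0.0
```

Run:
```python
from h import *
tool([(.40,.28,.28)],2.97);print(ctrl.get_state()["joints"])
```

```text
[37.22  7.67 -1.04] [-0.    -0.    -1.196]
[-5.30729889e-01  3.54864034e-02  1.74894968e+00 -2.75348772e-04
  1.35727128e+00 -7.34241815e-01]
```

Call:
jog_arm:
  delta_pos:
    - [37.2,7.7,-1]
    - [37.2,7.7,-1]
    - [37.2,7.7,-1]
    - [37.2,7.7,-1]
    - [37.2,7.7,-1]
    - [37.2,7.7,-1]
    - [37.2,7.7,-1]
    - [37.2,7.7,-1]
    - [37.2,7.7,-1]
    - [37.2,7.7,-1]
  dr:
    - [0,0,-1.196]
    - [0,0,-1.196]
    - [0,0,-1.196]
    - [0,0,-1.196]
    - [0,0,-1.196]
    - [0,0,-1.196]
    - [0,0,-1.196]
    - [0,0,-1.196]
    - [0,0,-1.196]
    - [0,0,-1.196]
  grip: [255,255,255,255,255,255,255,255,255,255]

```text
time_s: 3.1
eef_pos: [0.4006, 0.2786, 0.2794]
ee_rot: [-3.141, -0.0, 2.967]
force: [-0.0, 0.5, 0.1]
gripper_width: 0.004
grasp_force: 0.0
```

Run:
```python
from h import *
s=ctrl.get_state();print(s["time_s"],s["eef_pos"],s["ee_rot"],s["joints"],s["force"])
c="wrist";cv2.imwrite("pics/w1.png",vision.camera(c))
for n,z in(("guard_cover_press",.094),("guard_cover_hinge",.091),("interlock_box",0)):
    for r in models.spot_point(c,n)[:2]: print(n,np.round(r["location"],1),round(r["p"],2),onz(c,r["location"],z).round(4))
```

```text
3.1 [0.40064276 0.27860213 0.27942014] [-3.14084501e+00 -3.69140593e-04  2.96707942e+00] [ 3.67218794e-01  2.02964745e-01  1.53318460e+00 -4.56431535e-04
  1.40614511e+00 -1.02898947e+00] [-0.01997467  0.5375688   0.13424381]
guard_cover_press [246.1 293. ] 0.85 [0.4756 0.2797 0.094 ]
guard_cover_hinge [244.7 294.6] 0.26 [0.4759 0.2816 0.091 ]
interlock_box [232.4 287.2] 0.81 [0.4998 0.2721 0.    ]
```

View pics/w1.png

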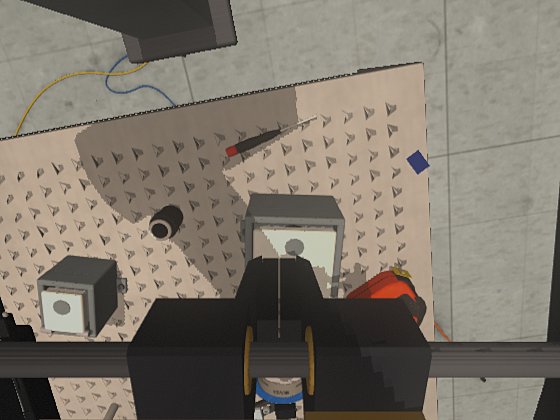

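The wrist view shows the press disc at about (row 246, col 294), with the gripper hiding the rear part of the cover. The cover's front edge will give me the yaw.

Run:
```python
from h import *
for c,f,z in(("wrist","w1",.094),("scene","scene0",.094),("top","top0",.094)):
    im=cv2.imread(f"pics/{f}.png");cen={"wrist":(246,293),"scene":(300,158),"top":(200,160)}[c]
    w={"wrist":70,"scene":60,"top":40}[c]
    r0,c0=cen[0]-w,cen[1]-w
    g=im[r0:cen[0]+w,c0:cen[1]+w].min(2);m=(g>170).astype(np.uint8)
    n,l,st,_=cv2.connectedComponentsWithStats(m);k=1+st[1:,4].argmax();m=(l==k).astype(np.uint8)
    cn=max(cv2.findContours(m,0,2)[0],key=cv2.contourArea)[:,0]
    h=cv2.convexHull(cn)
    rect=cv2.approxPolyDP(h,3,True)[:,0]
    print(c,st[k]); 
    for x,y in rect: print((y+r0,x+c0),onz(c,(y+r0,x+c0),z).round(4))
```

```text
wrist [  41   55   71   45 1523]
(np.int32(231), np.int32(264)) [0.4539 0.2538 0.094 ]
(np.int32(233), np.int32(334)) [0.4685 0.3236 0.094 ]
(np.int32(275), np.int32(331)) [0.5161 0.3144 0.094 ]
(np.int32(256), np.int32(279)) [0.4844 0.2639 0.094 ]
scene [ 32  35  56  51 937]
(np.int32(275), np.int32(163)) [0.5256 0.2302 0.094 ]
(np.int32(300), np.int32(185)) [0.4502 0.246  0.094 ]
(np.int32(325), np.int32(146)) [0.468 0.323 0.094]
(np.int32(296), np.int32(130)) [0.5386 0.2997 0.094 ]
top [ 22  21  36  35 892]
(np.int32(181), np.int32(148)) [0.5419 0.3088 0.094 ]
(np.int32(187), np.int32(177)) [0.5255 0.2328 0.094 ]
(np.int32(215), np.int32(171)) [0.4524 0.2479 0.094 ]
(np.int32(209), np.int32(142)) [0.4687 0.3236 0.094 ]
```

Run:
```python
from h import *
tool([(.474,.2817,.20),(.474,.2817,.105),(.474,.2817,.084)],np.pi-.207)
```

```text
[-7.17  1.6   7.99] [-0.     0.     0.033]
[-7.16  1.6  17.49] [-0.     0.     0.033]
[-7.16  1.6  19.59] [-0.     0.     0.033]
```

Call:
jog_arm:
  delta_pos:
    - [-7.2,1.6,8]
    - [-7.2,1.6,8]
    - [-7.2,1.6,11]
    - [-7.2,1.6,14.5]
    - [-7.2,1.6,17.5]
    - [-7.2,1.6,17.5]
    - [-7.2,1.6,18]
    - [-7.2,1.6,18.4]
    - [-7.2,1.6,18.7]
    - [-7.2,1.6,18.9]
    - [-7.2,1.6,18.9]
  dr:
    - [0,0,0.033]
    - [0,0,0.033]
    - [0,0,0.033]
    - [0,0,0.033]
    - [0,0,0.033]
    - [0,0,0.033]
    - [0,0,0.033]
    - [0,0,0.033]
    - [0,0,0.033]
    - [0,0,0.033]
    - [0,0,0.033]
  grip: [255,255,255,255,255,255,255,255,255,255,255]

```text
time_s: 4.4
eef_pos: [0.4744, 0.2833, 0.0914]
ee_rot: [3.141, 0.002, 2.938]
force: [1.1, -0.4, 1.8]
gripper_width: 0.003
grasp_force: 1.2
```

Call:
jog_arm:
  delta_pos:
    - [0,0,0.2]
    - [0,0,0.35]
    - [0,0,0.5]
    - [0,0,0.6]
  dr:
    - [0,0,0]
    - [0,0,0]
    - [0,0,0]
    - [0,0,0]
  grip: [255,255,255,255]

```text
time_s: 4.8
eef_pos: [0.4744, 0.2834, 0.0859]
ee_rot: [3.141, 0.001, 2.938]
force: [-3.6, -2.2, 19.5]
gripper_width: 0.006
grasp_force: 9.9
```

Call:
jog_arm:
  delta_pos:
    - [0,0,0]
    - [0,0,0]
    - [0,0,0]
    - [0,0,0]
    - [0,0,0]
    - [0,0,0]
    - [0,0,0]
    - [0,0,-2]
    - [0,0,-5]
    - [0,0,-9]
    - [0,0,-12]
    - [0,0,-12]
  dr:
    - [0,0,0]
    - [0,0,0]
    - [0,0,0]
    - [0,0,0]
    - [0,0,0]
    - [0,0,0]
    - [0,0,0]
    - [0,0,0]
    - [0,0,0]
    - [0,0,0]
    - [0,0,0]
    - [0,0,0]
  grip: [255,255,255,255,255,255,255,255,255,255,255,255]

```text
time_s: 6.0
eef_pos: [0.4748, 0.2838, 0.2081]
ee_rot: [3.138, 0.005, 2.938]
force: [-0.5, -0.2, 0.7]
gripper_width: 0.007
grasp_force: 0.0
```

Run:
```python
from h import *
for c in("scene","wrist"):
    im=vision.camera(c)
    cv2.imwrite(f"pics/{c}2.png",im)
    for r in models.spot_point(c,"reset_button_top")[:2]: print(c,np.round(r["location"],1),round(r["p"],2),onz(c,r["location"],.08).round(4))
a=cv2.resize(cv2.imread("pics/scene2.png")[170:370,60:290],(460,400));b=cv2.imread("pics/wrist2.png")[160:420,100:440]
v=np.zeros((400,800,3),np.uint8);v[:,:460]=a;v[:260,460:]=b;cv2.imwrite("pics/v2.png",v)
s=ctrl.get_state();print(s["time_s"],s["eef_pos"],s["ee_rot"],s["force"])
tool([(.483,.2798,.15),(.483,.2798,.086),(.483,.2798,.074)],np.pi-.207)
```

```text
scene [307.8 161.5] 0.65 [0.4817 0.2781 0.08  ]
wrist [211.4 276.3] 0.76 [0.4849 0.2784 0.08  ]
6.2 [0.47314012 0.28304184 0.20298551] [-3.13997283e+00 -2.92464497e-03  2.93782230e+00] [-0.45197419  0.61206871 -0.52978356]
[-1.05 -0.11  5.3 ] [-0.002 -0.003  0.003]
[-1.07 -0.1  11.7 ] [-0.002 -0.003  0.003]
[-1.07 -0.1  12.9 ] [-0.002 -0.003  0.003]
```

View pics/v2.png

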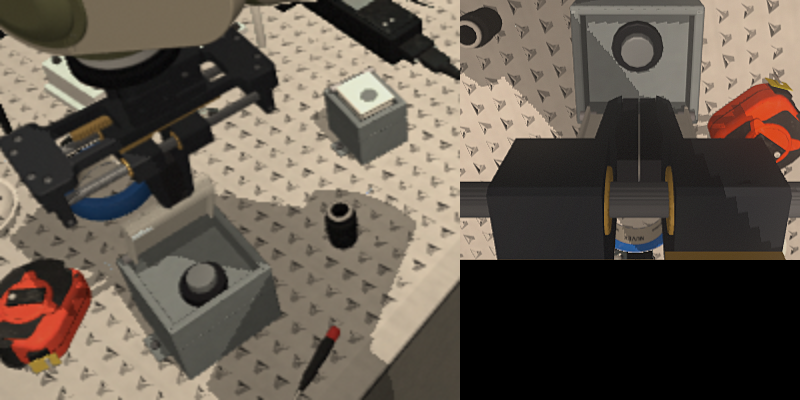

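The cover is open and standing upright, and the button is exposed at about (0.484, 0.279). Now I'll descend onto it.

Call:
jog_arm:
  delta_pos:
    - [-1,0,3]
    - [-1,0,7]
    - [-1,0,10.5]
    - [-1,0,11.7]
    - [-1,0,12]
    - [-1,0,12.4]
    - [-1,0,12.7]
    - [-1,0,12.7]
  dr:
    - [0,0,0]
    - [0,0,0]
    - [0,0,0]
    - [0,0,0]
    - [0,0,0]
    - [0,0,0]
    - [0,0,0]
    - [0,0,0]
  grip: [255,255,255,255,255,255,255,255]

```text
time_s: 7.0
eef_pos: [0.4843, 0.2815, 0.0787]
ee_rot: [3.14, 0.002, 2.938]
force: [0.7, 0.5, 1.9]
gripper_width: 0.002
grasp_force: 1.2
```

Call:
jog_arm:
  delta_pos:
    - [0,0,0.2]
    - [0,0,0.4]
    - [0,0,0.5]
    - [0,0,0.5]
  dr:
    - [0,0,0]
    - [0,0,0]
    - [0,0,0]
    - [0,0,0]
  grip: [255,255,255,255]

```text
time_s: 7.4
eef_pos: [0.4844, 0.2815, 0.0743]
ee_rot: [3.14, 0.002, 2.938]
force: [-1.6, 0.3, 12.3]
gripper_width: 0.007
grasp_force: 6.7
```

Call:
jog_arm:
  delta_pos:
    - [0,0,0.07]
    - [0,0,0.07]
    - [0,0,0.07]
  dr:
    - [0,0,0]
    - [0,0,0]
    - [0,0,0]
  grip: [255,255,255]

```text
time_s: 7.7
eef_pos: [0.4844, 0.2815, 0.0742]
ee_rot: [3.14, 0.002, 2.938]
force: [-3.8, -1.3, 19.9]
gripper_width: 0.008
grasp_force: 9.5
```

Call:
jog_arm:
  delta_pos:
    - [0,0,-3]
    - [0,0,-7.5]
    - [0,0,-12]
    - [0,0,-13.5]
    - [-2,0,-13.5]
    - [-6,0,-13.5]
    - [-10.5,0,-13.5]
    - [-10.5,0,-13.5]
    - [-10.5,0,-11]
    - [-10.5,0,-8]
    - [-10.5,0,-6.6]
    - [-10.5,0,-6.6]
  dr:
    - [0,0,0]
    - [0,0,0]
    - [0,0,0]
    - [0,0,0]
    - [0,0,0]
    - [0,0,0]
    - [0,0,0]
    - [0,0,0]
    - [0,0,0]
    - [0,0,0]
    - [0,0,0]
    - [0,0,0]
  grip: [255,255,255,255,255,255,255,255,255,255,255,255]

```text
time_s: 8.9
eef_pos: [0.5854, 0.2599, 0.1362]
ee_rot: [-3.14, -0.004, 2.938]
force: [-0.4, 0.7, 0.6]
gripper_width: 0.005
grasp_force: 0.0
```

Run:
```python
from h import *
s=ctrl.get_state();p=np.array(s["eef_pos"])
H=np.array([.537,.2685,.091]);u=np.array([np.cos(.207),-np.sin(.207),0]);v=np.array([np.sin(.207),np.cos(.207),0])
print(s["time_s"],p,s["force"],"u,v from hinge",u@(p-H),v@(p-H))
r=.052
X=[]
for th in np.radians([95,85,75,65,55,45,35,25,15,5]):
    r=.052+.011*(95-np.degrees(th))/90
    c=np.array([-r*np.cos(th),r*np.sin(th)])+.003*np.array([np.sin(th),np.cos(th)])
    X.append(H+u*(c[0]+.009*np.sin(th))+[0,0,c[1]])
tool(X,np.pi-.207)
cv2.imwrite("pics/s3.png",vision.camera("scene")[170:370,60:290])
```

```text
8.9 [0.58536785 0.25987412 0.13619722] [-0.37714208  0.6774511   0.60080879] u,v from hinge 0.049108117510144156 0.001499059577197704
[ 3.26 -0.14 -0.62] [-0.002 -0.004  0.003]
[ 4.18 -0.14 -0.79] [-0.002 -0.004  0.003]
[ 5.16 -0.13 -0.8 ] [-0.002 -0.004  0.003]
[ 6.18 -0.13 -0.63] [-0.002 -0.004  0.003]
[ 7.19 -0.13 -0.29] [-0.002 -0.004  0.003]
[ 8.17 -0.12  0.23] [-0.002 -0.004  0.003]
[ 9.08 -0.12  0.9 ] [-0.002 -0.004  0.003]
[ 9.89 -0.11  1.73] [-0.002 -0.004  0.003]
[10.56 -0.11  2.67] [-0.002 -0.004  0.003]
[11.07 -0.11  3.71] [-0.002 -0.004  0.003]
```

View pics/s3.png

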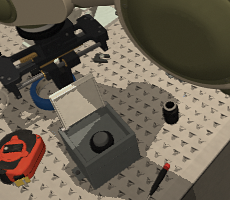

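The fingers are behind the open cover, so I'll push it over along an arc.

Call:
jog_arm:
  delta_pos:
    - [1.8,-0.1,-0.6]
    - [3.2,-0.1,-0.6]
    - [4.2,-0.1,-0.8]
    - [5.2,-0.1,-0.8]
    - [6.2,-0.1,-0.6]
    - [7.2,-0.1,-0.3]
    - [8.2,-0.1,0.2]
    - [9.1,-0.1,0.9]
    - [9.9,-0.1,1.7]
    - [10.6,-0.1,2.7]
    - [11.1,-0.1,3.4]
    - [11.1,-0.1,3.6]
  dr:
    - [0,0,0]
    - [0,0,0]
    - [0,0,0]
    - [0,0,0]
    - [0,0,0]
    - [0,0,0]
    - [0,0,0]
    - [0,0,0]
    - [0,0,0]
    - [0,0,0]
    - [0,0,0]
    - [0,0,0]
  grip: [255,255,255,255,255,255,255,255,255,255,255,255]

```text
time_s: 10.15
eef_pos: [0.4764, 0.2815, 0.1009]
ee_rot: [-3.141, -0.002, 2.938]
force: [-0.1, 0.1, 2.1]
gripper_width: 0.007
grasp_force: 0.7
```

Call:
jog_arm:
  delta_pos:
    - [0,0,0.4]
    - [0,0,0.8]
    - [0,0,1.1]
    - [0,0,1.3]
    - [0,0,1.45]
    - [0,0,1.5]
    - [0,0,1.5]
  dr:
    - [0,0,0]
    - [0,0,0]
    - [0,0,0]
    - [0,0,0]
    - [0,0,0]
    - [0,0,0]
    - [0,0,0]
  grip: [255,255,255,255,255,255,255]

```text
time_s: 10.85
eef_pos: [0.4777, 0.2814, 0.0871]
ee_rot: [3.141, 0.0, 2.938]
force: [-0.3, 0.8, 2.2]
gripper_width: 0.005
grasp_force: 1.1
```

Call:
jog_arm:
  delta_pos:
    - [0,0,0.1]
    - [0,0,0.2]
    - [0,0,0.2]
  dr:
    - [0,0,0]
    - [0,0,0]
    - [0,0,0]
  grip: [255,255,255]

```text
time_s: 11.15
eef_pos: [0.4779, 0.2815, 0.0866]
ee_rot: [3.141, 0.001, 2.938]
force: [-5.6, -2.1, 14.8]
gripper_width: 0.007
grasp_force: 7.7
```

Firm contact at the stop. I'll hold, then rise.

Call:
jog_arm:
  delta_pos:
    - [0,0,0.03]
    - [0,0,0.03]
    - [0,0,0.03]
    - [0,0,0.03]
    - [0,0,0.03]
    - [0,0,0.03]
    - [0,0,0.03]
    - [0,0,-1]
    - [0,0,-4]
    - [0,0,-8]
    - [0,0,-12]
    - [0,0,-14]
  dr:
    - [0,0,0]
    - [0,0,0]
    - [0,0,0]
    - [0,0,0]
    - [0,0,0]
    - [0,0,0]
    - [0,0,0]
    - [0,0,0]
    - [0,0,0]
    - [0,0,0]
    - [0,0,0]
    - [0,0,0]
  grip: [255,255,255,255,255,255,255,255,255,255,255,255]

```text
time_s: 12.35
eef_pos: [0.4783, 0.2816, 0.2286]
ee_rot: [3.139, 0.004, 2.938]
force: [0.7, 0.7, -0.6]
gripper_width: 0.002
grasp_force: 0.0
```

Run:
```python
from h import *
im=vision.camera("scene");b=vision.camera("wrist")
v=np.zeros((400,800,3),np.uint8);v[:,:460]=cv2.resize(im[170:370,60:290],(460,400));v[:260,460:]=b[160:420,100:440];cv2.imwrite("pics/v4.png",v)
for c in("scene","wrist"):
  for r in models.spot_point(c,"guard_cover_press")[:1]: print(c,np.round(r["location"],1),round(r["p"],2),onz(c,r["location"],.094).round(4))
s=ctrl.get_state();print(s["time_s"],s["eef_pos"],s["force"])
```

```text
scene [310.4 165.6] 0.63 [0.4624 0.2823 0.094 ]
wrist [184.5 274. ] 0.56 [0.4689 0.2791 0.094 ]
12.55 [0.47736605 0.28128272 0.22416363] [-0.48769495  0.60046527 -0.94590949]
```

View pics/v4.png

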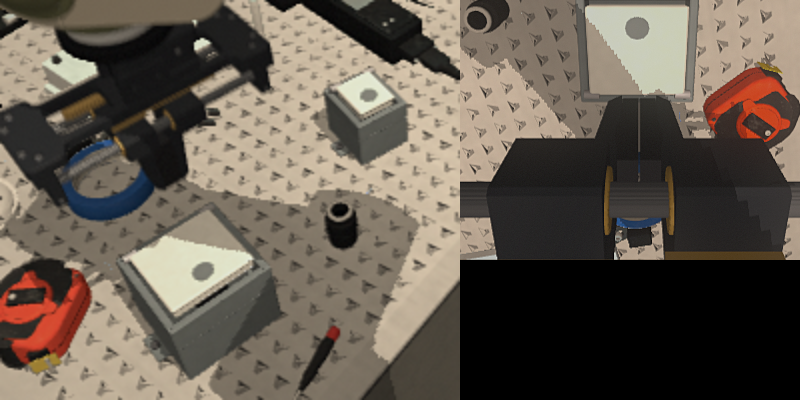

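The cover is shut again. I'll compare it with the starting picture to be sure it is latched flush.

Run:
```python
from h import *
im=vision.camera("scene");a=cv2.imread("pics/scene0.png")
v=np.hstack([cv2.resize(x[260:360,110:210],(400,400),interpolation=0) for x in(a,im)]);cv2.imwrite("pics/v5.png",v)
print(ctrl.get_state()["time_s"])
```

```text
12.6
```

View pics/v5.png

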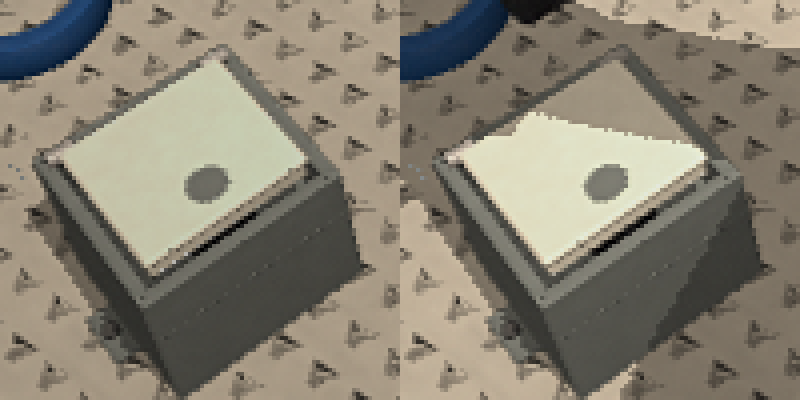

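The two pictures match: the cover is latched flush, as at the start, and the disc is in the same place. The arm is clear of everything.

```bash
python3 -c "
from cell import ctrl
print(ctrl.job_done())"
```

```text
the job is handed in; nothing more can be done
None
```

The interlock is reset and handed in at about 12.6 s: the cover was popped open, the button pressed to its stop, and the cover pressed shut, where it sits flush as at the start; the smaller box and loose things were left alone.

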